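# Turn the paste jar's code to the reader and read it

### The arm

A 7-joint arm with a two-finger parallel gripper is mounted at the origin on a cart in front of the work surface, level with it; the furniture and walls round the work are solid. World frame = base frame: x ahead of the robot, y to its left, z up, the work surface at z = 0. Lengths are in m, angles in rad, forces in N, time in s.
With the tool pointing down it reaches from about 0.35 to 0.9 m from the base axis. Payload 7.2 kg.
Tool frame: the origin (TCP) lies at the very end of the fingers, on their centre line; the grasp point (between the pads) lies arm.grip_point_offset behind it (arm.grip_point_offset is the distance from the TCP to the grasp point, in m); z points along the fingers, y is the line along which they close (so a half turn about z gives the same grasp; the last joint's range is limited). The gripper opens to 85 mm and grips with 20 to 120 N. Pads are 22 mm wide; open, the fingers measure 114 mm over their backs; the gripper's body (76 mm by 85 mm) begins 54 mm behind the grasp point. The pads swing forward as they close: fully open they stand 13 mm farther back than shut.
Start: joints at [-1.2, 0.411, -0.013, 1.596, 0.006, 1.134, -0.082], TCP at [0.266, 0.566, 0.231] pointing down, gripper open.
Joint ranges: [-2.95, 2.95], [-0.29, 1.99], [-1.47, 1.44], [0.14, 2.54], [-1.03, 4.17], [0.13, 1.85], [-2.86, 2.86]. Speed limits (rad/s): [2.39, 2.39, 3.01, 3.01, 3.14, 3.14, 3.14].

### API

Orientations are given as a rotation vector (axis times angle).
In Python, from plant import arm gives the robot as it stands. The module is installed in compiled form; this text tells all that it offers.
- The arm moves only by the shell command python3 -m jog 'ROWS'. ROWS is a JSON object of lists of equal length, an entry for each row: "dp": the shift along the tool's x, y, z in mm, a list of three; "twist": the turn, a rotation vector about the tool's x, y, z in degrees, a list of three; "gripper": the opening, from 0 (shut) to 1 (fully open). A call has 1 to 20 rows; each row shifts and turns the commanded pose from where the row before left it, along the tool's axes as they then stand; what a row does not reach is not made up. A row lasts 1/10 s, in which the tool goes at most 50 mm and 8.59 degrees, less where a joint would pass 70% of its speed; a pose out of reach is approached as far as the arm can. A call with a gripper value outside its range is refused whole. The fingers move at their own pace and stop on an object; the grip force is fixed at half the most. Time passes only in rows, so rows that do not move let the fingers close. It gives the time, the measured TCP pose, the force, the opening and the grip force at its end, in the units of the state.
- arm.get_obs(): the state, without advancing time (a new reading comes with each control period).
- arm.camera(name): name is "side" or "top" or "wrist"; returns a dict with "pixels" (420x560x3 uint8, red, green, blue), "mtx" (3x3 intrinsics, pixels), "dist_coeffs" ([k1, k2, p1, p2, k3] as OpenCV has them; the pictures are not rectified), "camera_from_world" (4x4, takes a point from world to camera coordinates). Camera axes: x right, y up, looking along -z (the intrinsics and any distortion apply to the point x, -y, -z); pixel columns grow to the right and rows downward; lengths in m; the calibration is good to about 2 mm. A picture is of the moment at which its call begins. There is no depth.
- arm.job_done(): hands the job in; it is judged then, once.
The state is a dict: "clock": time; "joint_positions": joint angles; "joint_velocities": joint speeds; "tau": joint torques, N m; "eef_pos": TCP position; "orientation": TCP orientation; "wrist_force": force on the tool from outside, world axes, zero at the start; "wrist_torque": the same for the moment, N m; "grip_width": opening from 0.0 (shut) to 1.0 (fully open); "grip_force": force on a finger pad.
Only numpy, scipy, OpenCV 4.12 (cv2) and the standard library are available. Lean on these libraries where they do the work, as an engineer would, in place of code of your own. Each camera call takes 0.05 s, during which the arm holds its last target. There are 200 camera calls.

### The job

The solder-paste jar stands in the dish of the code reader with its bar-code label turned away. Turn the jar in its dish, without lifting it out or tipping it, until the middle of the label squarely faces the reader's window, and let go of it; only then press the reader's key fully down to take the reading and let it come up again. Leave the jar standing flat in the dish with its label still facing the window, and do not shift the reel, spudger and syringe lying around.

Things in the scene. Friction and masses are not known exactly. Their poses are not given: they have to be found in the camera images.
- jar: Loose grey plastic screw jar with a white knurled lid, a plain upright cylinder 54 mm in diameter, 84 mm high, 0.25 to 0.5 kg; a grey ridge 2 mm high on the lid runs from its centre to the edge above the label. Only friction holds it. Origin: centre of its underside, 9 mm above the bench. z is up; its x axis points out through the middle of its label and must come to point along the reader's x.
- label (a point): Middle of the jar's label, on the jar's surface 27 mm from its axis and 41 mm above its underside. The label is white paper with black bars, about 34 mm wide round the jar and 44 mm high.
- reader: Code reader screwed to the bench: 6 mm base plate with a black dish and a grey head, 50 deep, 96 wide, its top 92 mm over the bench. Origin: the dish's axis at bench level; x points from dish to head, z up. The head's flat front face lies at x = 38 mm, 11 mm from the jar: too narrow for open fingers, so their closing line must stay within about 35 degrees of the reader's y axis.
- dish (a point): Middle of the dish floor, 9 mm above the bench. The rim stands 6 mm above the floor and is 58 mm wide inside, 68 mm outside: the jar has 2 mm play all round. The jar stands free to be gripped from above at its two sides, fingertips about 45 mm above the bench, and takes several grasps to turn. Axes as the reader's.
- window (a point): Middle of the reader's dark window, on the front face of its head, 38 mm from the dish's axis and 50 mm above the bench. Its axes are those of the reader.
- read_key (a joint): The read key: 0 up, 0.006 m fully down; it takes about 5 N fully down and springs back up.
- read_key_top (a point): Centre of the top of the round black key, 26 mm in diameter, on a small housing on the base plate's side wing, at x = 10 mm, y = -105 mm of the reader's frame. It is pressed straight down.
- reel: Bystander: yellow reel of solder lying flat, 62 mm wide, 30 mm high, left of the reader. Origin: centre of its underside.
- black_spudger: Bystander: thin black spudger, 150 x 8 x 4 mm, lying across in front of the reader. Origin: centre of its underside.
- syringe: Bystander: amber flux syringe, 88 x 17 x 17 mm, lying beside the head on the reader's -y side. Origin: centre of its underside.

How it is judged:
On the way, in this order (a step that is already met when the one before it is completed fails the run):
1. the label faces the window, the jar stands in the dish and is let go (angle between the x axis of jar and the x axis of reader, either way round below 0.2 rad and distance between label and window below 0.03 m and z of jar in the frame of reader below 0.0125 m and horizontal distance between jar and reader below 0.005 m and angle between jar's own z axis and vertical below 0.06 rad and contact force between the fingers and jar below 0.3 N and angular speed of jar below 0.15 rad/s), for 0.2 s.
2. the key is pressed fully down while the label faces the window (value of joint read_key above 0.0045 m and angle between the x axis of jar and the x axis of reader, either way round below 0.2 rad and distance between label and window below 0.03 m), for 0.05 s.
At the end, for the whole second after the job is handed in: The label faces the window (the jar's x axis within 0.2 rad of the reader's, label and window less than 30 mm apart), the jar stands upright at rest in the dish (within 5 mm of its axis), and the key is up again (angle between the x axis of jar and the x axis of reader, either way round below 0.2 rad and distance between label and window below 0.03 m and z of jar in the frame of reader below 0.0125 m and horizontal distance between jar and reader below 0.005 m and angle between jar's own z axis and vertical below 0.06 rad and linear speed of jar below 0.02 m/s and angular speed of jar below 0.15 rad/s and value of joint read_key below 0.002 m); the robot touches nothing.
It fails at once if the key is pressed while the label does not face the window (value of joint read_key above 0.003 m and not (angle between the x axis of jar and the x axis of reader, either way round below 0.2 rad and distance between label and window below 0.03 m)).
It fails at once if the jar is lifted out of the dish (z of jar in the frame of reader above 0.0145 m).
It fails at once if the jar is tipped (angle between jar's own z axis and vertical above 0.3 rad).
It fails at once if a bystander is shifted by more than 20 mm (distance of any of reel, black_spudger, syringe from where it was at the start of the episode above 0.02 m).
It also fails if it takes over 64 s, if anything falls off the work surface, if the arm or the gripper's body presses on something with over 40 N, if the wrist force passes 120 N, or if a joint passes its speed limit or range.

## Working session

There is one attempt and no reset: what is moved stays moved. The work goes in short steps, Python scripts to look and compute and a shell command to move; the robot and the scene stay as the last step left them, time stands still between calls to the robot, and variables do not carry over. Pictures are saved under pics/ and viewed, at most 10 in all, crops included, and the job is handed in when it is done.

```bash
mkdir -p pics
python3 - <<'E'
from plant import arm
import cv2,numpy as np
o=arm.get_obs();print({k:np.round(v,3) for k,v in o.items()},arm.grip_point_offset)
for n in("top","side"):
    c=arm.camera(n);cv2.imwrite(f"pics/{n}0.png",c["pixels"][:,:,::-1])
    np.savez(f"{n}0.npz",**c);print(n,c["mtx"],c["dist_coeffs"],np.round(c["camera_from_world"],3))
E
```

```text
{'clock': np.float64(0.0), 'joint_positions': array([-1.2  ,  0.412, -0.013,  1.597,  0.006,  1.134, -0.082]), 'joint_velocities': array([-0.001, -0.001, -0.001,  0.002,  0.001,  0.   ,  0.   ]), 'tau': array([ 1.0000e-03, -6.0063e+01,  6.8300e-01, -2.9941e+01,  1.4000e-02,
        1.1000e-02, -0.0000e+00]), 'eef_pos': array([0.265, 0.565, 0.23 ]), 'orientation': array([-6.840e-01, -3.066e+00,  3.000e-03]), 'wrist_force': array([-0.184,  0.216, -0.195]), 'wrist_torque': array([-0.052, -0.006, -0.024]), 'grip_force': np.float64(0.0), 'grip_width': np.float64(1.001)} 0.0187
top [[446.84939319   0.         283.69777485]
 [  0.         446.84939319 217.92930386]
 [  0.           0.           1.        ]] [-0.08670959  0.          0.          0.          0.        ] [[ 0.007 -0.999  0.036 -0.015]
 [ 0.993  0.011  0.117 -0.546]
 [-0.118  0.035  0.992 -1.071]
 [ 0.     0.     0.     1.   ]]
side [[544.3182699    0.         291.6435023 ]
 [  0.         544.3182699  209.40976924]
 [  0.           0.           1.        ]] [-0.15993976  0.          0.          0.          0.        ] [[ 0.946 -0.323 -0.013 -0.524]
 [ 0.213  0.592  0.777 -0.188]
 [-0.243 -0.738  0.629 -0.881]
 [ 0.     0.     0.     1.   ]]
```

View pics/top0.png

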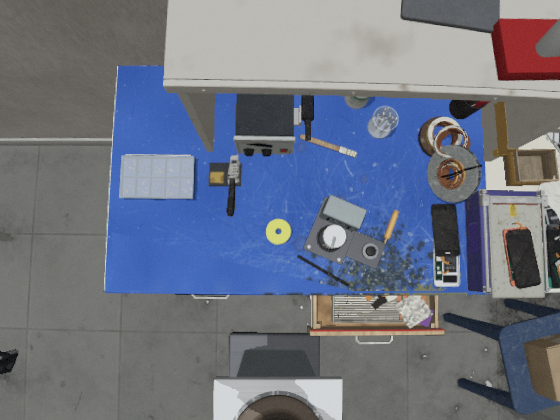

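View pics/side0.png

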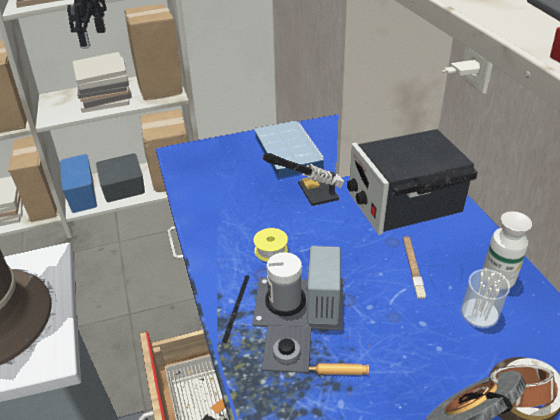

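The top view shows the reader with the jar lid at about (333,236), key at (371,251), head at (345,211), reel at (278,232), spudger at (322,270) and syringe at (391,224). The side view shows the jar lid at (284,265) and the key at (287,347). I'll zoom in and segment next.

```bash
cat > h.py <<'E'
import numpy as np,cv2
def ray(c,uv):
    p=cv2.undistortPoints(np.array(uv,float).reshape(-1,1,2),c["mtx"],c["dist_coeffs"]).reshape(-1,2)
    T=c["camera_from_world"];R=T[:3,:3]
    d=np.c_[p[:,0],-p[:,1],-np.ones(len(p))]@R
    return -R.T@T[:3,3],d
def onz(c,uv,z):
    o,d=ray(c,uv);return o+d*((z-o[2])/d[:,2])[:,None]
def proj(c,P):
    P=np.atleast_2d(P);q=(c["camera_from_world"]@np.c_[P,np.ones(len(P))].T).T[:,:3]*[1,-1,-1]
    return cv2.projectPoints(q,np.zeros(3),np.zeros(3),c["mtx"],c["dist_coeffs"])[0].reshape(-1,2)
E
python3 - <<'E'
import numpy as np,cv2
from h import *
t=dict(np.load("top0.npz"));s=dict(np.load("side0.npz"))
def crop(c,x,y,w,h,f): return cv2.resize(c["pixels"][y:y+h,x:x+w,::-1],None,fx=f,fy=f,interpolation=cv2.INTER_CUBIC)
a=crop(t,295,185,110,100,5)[:, :400] ;b=crop(s,235,235,100,140,4)[:500,:400]
a=crop(t,300,190,100,110,4.5)[:495];b=crop(s,250,240,75,110,4.5)[:495]
cv2.imwrite("pics/z0.png",np.hstack([a,b]));print(a.shape,b.shape)
hs=cv2.cvtColor(t["pixels"],cv2.COLOR_RGB2HSV)
for n,lo,hi in(("reel",(22,120,120),(38,255,255)),("syr",(8,130,120),(20,255,255))):
    m=cv2.inRange(hs,lo,hi);m[:, :240]=0;m[300:]=0;m[:190]=0;m[:,420:]=0
    k,l,st,ce=cv2.connectedComponentsWithStats(m)
    i=1+np.argmax(st[1:,4]);print(n,ce[i],st[i],onz(t,[ce[i]],.02))
print("lid",onz(t,[[333.5,236.5]],.093),"key",onz(t,[[371,251]],.03),onz(s,[[284,264]],.093),onz(s,[[287,345]],.03))
E
```

```text
(495, 450, 3) (495, 338, 3)
reel [279. 228.] [279 228   1   1   1] [[0.52204765 0.00123437 0.02      ]]
syr [368.10526316 297.26315789] [365 296   7   4  19] [[ 0.35180317 -0.22087272  0.02      ]]
lid [[ 0.49639331 -0.12437224  0.093     ]] key [[ 0.4660045  -0.22720797  0.03      ]] [[ 0.4986534 -0.1272722  0.093    ]] [[ 0.46754489 -0.23130802  0.03      ]]
```

View pics/z0.png

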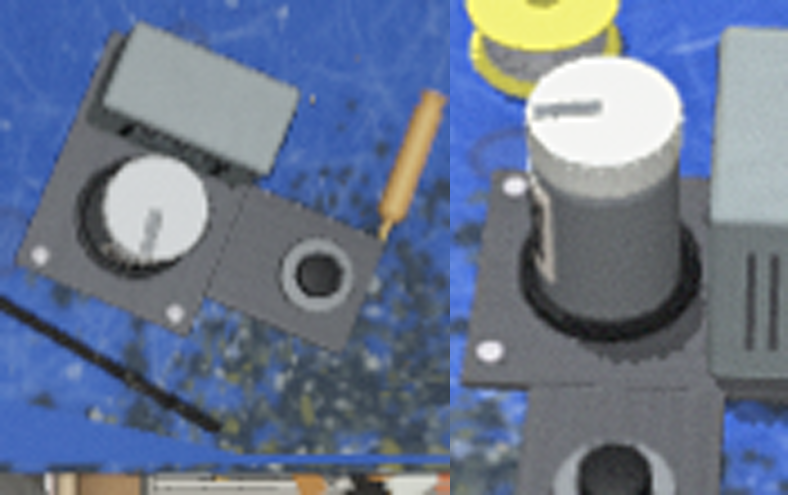

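The zoom shows the lid centre near crop (155,208). The ridge runs towards (148,258), which is back towards the robot, so the label faces roughly −x. The head top has corners near (140,22), (298,92), (270,178) and (106,100).

Run:
```python
import numpy as np,cv2
from h import *
t=dict(np.load("top0.npz"));s=dict(np.load("side0.npz"))
f=lambda P:(np.array(P)-2)/4.5+[300,190]
g=lambda P:(np.array(P)-[452,2])/4.5+[250,240]
H=onz(t,f([(140,22),(298,92),(270,178),(106,100)]),.092);print("head\n",H.round(3))
for a,b in((0,1),(3,2),(2,1),(3,0)): print(np.degrees(np.arctan2(*(H[b]-H[a])[[1,0]])))
print("lid/ridge top",onz(t,f([(155,208),(157,210),(146,258)]),.094).round(4).tolist())
print("lid/ridge side",onz(s,g([(604,110),(602,106),(533,112)]),.094).round(4).tolist())
print("key",onz(t,f([(320,273)]),.03),onz(s,g([(615,468)]),.03))
# triangulate key
print("spud",onz(t,f([(0,298),(220,430)]),.004).round(3).tolist(),"syr",onz(t,f([(432,95),(393,215),(383,240)]),.01).round(3).tolist())
# lid mask
for n,c,x0,x1,y0,y1 in(("top",t,318,350,220,252),("side",s,262,306,248,282)):
    hs=cv2.cvtColor(c["pixels"],cv2.COLOR_RGB2HSV)
    m=((hs[...,1]<40)&(hs[...,2]>190)).astype(np.uint8);M=m*0;M[y0:y1,x0:x1]=m[y0:y1,x0:x1]
    h=cv2.convexHull(np.argwhere(M)[:,::-1].astype(np.float32));e=cv2.fitEllipse(h);print(n,e,onz(c,[e[0]],.093))
```

```text
head
 [[ 0.596 -0.118  0.092]
 [ 0.56  -0.202  0.092]
 [ 0.514 -0.186  0.092]
 [ 0.554 -0.1    0.092]]
-113.41434619923159
-114.98883085327473
-18.79846579718869
-23.574636107527397
lid/ridge top [[0.498, -0.1254, 0.094], [0.497, -0.1264, 0.094], [0.4721, -0.1206, 0.094]]
lid/ridge side [[0.498, -0.1281, 0.094], [0.498, -0.126, 0.094], [0.4745, -0.1208, 0.094]]
key [[ 0.46792803 -0.22639599  0.03      ]] [[ 0.46729564 -0.22838305  0.03      ]]
spud [[0.454, -0.051, 0.004], [0.381, -0.175, 0.004]] syr [[0.57, -0.297, 0.01], [0.502, -0.273, 0.01], [0.488, -0.267, 0.01]]
top ((334.4091491699219, 235.61404418945312), (21.453670501708984, 21.95175552368164), 100.47372436523438) [[ 0.49848549 -0.1265213   0.093     ]]
side ((279.76885986328125, 267.2377624511719), (27.179244995117188, 43.67634582519531), 66.03166961669922) [[ 0.49022081 -0.13184886  0.093     ]]
```

```bash
python3 -m jog '{"dp":[[-25.2,-26.4,0],[-25.2,-26.4,0],[-25.2,-26.4,0],[-25.2,-26.4,0],[-25.2,-26.4,0],[-25.2,-26.4,0],[-25.2,-26.4,0],[-25.2,-26.4,0],[-25.2,-26.4,0],[-25.2,-26.4,0],[-25.2,-26.4,0],[-25.2,-26.4,0],[-25.2,-26.4,0],[-25.2,-26.4,0],[-25.2,-26.4,0],[-25.2,-26.4,0],[-25.2,-26.4,0],[-25.2,-26.4,0],[-25.2,-26.4,0],[-25.2,-26.4,0]],"twist":[[0,0,0],[0,0,0],[0,0,0],[0,0,0],[0,0,0],[0,0,0],[0,0,0],[0,0,0],[0,0,0],[0,0,0],[0,0,0],[0,0,0],[0,0,0],[0,0,0],[0,0,0],[0,0,0],[0,0,0],[0,0,0],[0,0,0],[0,0,0]],"gripper":[1,1,1,1,1,1,1,1,1,1,1,1,1,1,1,1,1,1,1,1]}'
python3 -m jog '{"dp":[[0,0,0],[0,0,0],[0,0,0],[0,0,0],[0,0,0],[0,0,0]],"twist":[[0,0,7.1],[0,0,7.1],[0,0,7.1],[0,0,7.1],[0,0,0],[0,0,0]],"gripper":[1,1,1,1,1,1]}'
cat > st.py <<'E'
from plant import arm
import numpy as np,cv2,sys
from scipy.spatial.transform import Rotation as R
o=arm.get_obs();M=R.from_rotvec(o["orientation"]).as_matrix()
print("t",o["clock"],"p",o["eef_pos"].round(4),"yaw_y",np.degrees(np.arctan2(M[1,1],M[0,1])).round(2),"z",M[:,2].round(3),"F",np.round(o["wrist_force"],1),"w",round(float(o["grip_width"]),3),"gf",round(float(o["grip_force"]),1),"q",o["joint_positions"].round(2))
W=M.T@(np.array([.498,-.1265,o["eef_pos"][2]])-o["eef_pos"]);print("to jar in tool mm",(W*1000).round(1))
for n in sys.argv[1:]:
    k,f=n.split(":");c=arm.camera(k);np.savez(f+".npz",**c);cv2.imwrite(f"pics/{f}.png",c["pixels"][:,:,::-1])
E
python3 st.py wrist:w1
```

```text
clock: 2.1
eef_pos: [0.4975, -0.1277, 0.2311]
orientation: [-0.683, -3.066, -0.0]
wrist_force: [0.7, 0.4, -1.1]
grip_width: 0.997
grip_force: 0.0
clock: 2.7
eef_pos: [0.4974, -0.1262, 0.2311]
orientation: [-1.409, -2.807, 0.0]
wrist_force: [-0.1, -0.1, -0.5]
grip_width: 1.002
grip_force: 0.0
t 2.7 p [ 0.4974 -0.1262  0.2311] yaw_y 36.68 z [-0. -0. -1.] F [-0.1 -0.1 -0.5] w 1.002 gf 0.0 q [-0.32  0.24  0.57  1.89 -0.15  1.05  0.95]
to jar in tool mm [-0.7  0.3 -0. ]
```

View pics/w1.png

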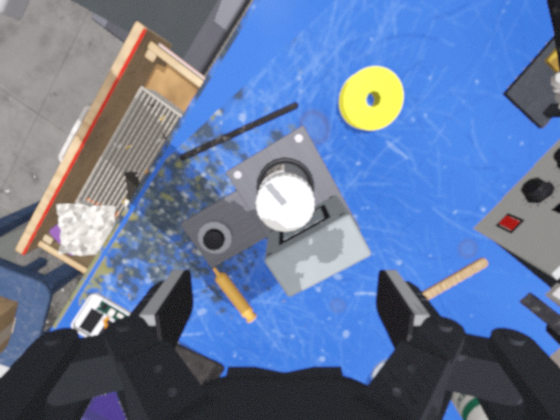

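The wrist view shows the lid at (286,198) with the ridge running up-left to about (270,183). The key is at (213,239), two base screws are at (299,138) and (238,175), and the head front edge runs from (280,245) to (345,210). I'll measure these more closely.

```bash
cat > ridge.py <<'E'
import numpy as np,cv2,sys
from h import *
def lid(c,r=None):
    p=proj(c,[.498,-.1265,.093])[0]
    g=cv2.cvtColor(c["pixels"],cv2.COLOR_RGB2GRAY);hs=cv2.cvtColor(c["pixels"],cv2.COLOR_RGB2HSV)
    rad=np.linalg.norm(proj(c,[.498,-.0985,.093])[0]-p)
    yy,xx=np.mgrid[:420,:560];near=np.hypot(xx-p[0],yy-p[1])<rad*1.35
    m=(near&(g>200)&(hs[...,1]<40)).astype(np.uint8)
    h=cv2.convexHull(np.argwhere(m)[:,::-1].astype(np.float32));e=cv2.fitEllipse(h)
    cen=np.array(e[0])
    M=np.zeros_like(g);cv2.ellipse(M,(tuple(cen),tuple(np.array(e[1])*.8),e[2]),255,-1)
    med=np.median(g[M>0]);d=np.argwhere((M>0)&(g<med-25))[:,::-1]
    C=onz(c,[cen],.093)[0];P=onz(c,d,.095).mean(0)
    v=P-C;print("lid px",cen.round(1),"axes",np.round(e[1],1),"C",C.round(4),"ridge px",d.mean(0).round(1),len(d),"len mm",(1e3*np.hypot(v[0],v[1])).round(1),"yaw",np.degrees(np.arctan2(v[1],v[0])).round(1))
if __name__=="__main__":
    for f in sys.argv[1:]: lid(dict(np.load(f+".npz")))
E
python3 ridge.py w1 top0
python3 - <<'E'
from h import *
c=dict(np.load("w1.npz"));g=cv2.cvtColor(c["pixels"],cv2.COLOR_RGB2GRAY).astype(float)
def cen(x,y,r,inv=False,thr=None):
    s=g[y-r:y+r+1,x-r:x+r+1];w=(s<45) if inv else (s>170)
    i=np.argwhere(w);return i.mean(0)[::-1]+[x-r,y-r],len(i)
a,na=cen(299,138,6);b,nb=cen(238,175,6);k,nk=cen(213,239,12,True)
print(a,na,b,nb,k,nk)
A,B=onz(c,[a,b],.007);print(A.round(4),B.round(4),"y-dir",np.degrees(np.arctan2(*(A-B)[[1,0]])),np.linalg.norm(A-B))
for z in(.025,.03,.04):print(onz(c,[k],z))
t=dict(np.load("top0.npz"))
o1,d1=ray(c,[k]);o2,d2=ray(t,(np.array([[320,273]])-2)/4.5+[300,190])
x=np.linalg.lstsq(np.c_[d1[0],-d2[0]],o2-o1,rcond=None)[0];print("key",o1+d1[0]*x[0],o2+d2[0]*x[1])
E
```

```text
lid px [284.7 201.5] axes [57.5 59.4] C [ 0.4968 -0.1254  0.093 ] ridge px [275.7 195.1] 167 len mm 10.4 yaw 178.1
lid px [334.3 235.8] axes [20.8 21.8] C [ 0.4981 -0.1262  0.093 ] ridge px [333.4 240.4] 26 len mm 11.3 yaw 167.4
[298.25287356 137.62068966] 87 [237.26388889 174.16666667] 72 [213.71969697 240.21969697] 132
[ 0.4781 -0.0745  0.007 ] [ 0.4463 -0.15    0.007 ] y-dir 67.1373382794987 0.08196268984902397
[[ 0.46850319 -0.22767132  0.025     ]]
[[ 0.46827738 -0.22535639  0.03      ]]
[[ 0.46782576 -0.22072653  0.04      ]]
key [ 0.468482   -0.22745409  0.02546919] [ 0.46814311 -0.22745096  0.02545244]
```

```bash
python3 -m jog '{"dp":[[-1,0.5,0],[0,0,31],[0,0,31],[0,0,31],[0,0,31],[0,0,31],[0,0,31],[0,0,0],[0,0,0],[0,0,0],[0,0,0],[0,0,0],[0,0,0],[0,0,0]],"twist":[[0,0,0],[0,0,0],[0,0,0],[0,0,0],[0,0,0],[0,0,0],[0,0,0],[0,0,0],[0,0,0],[0,0,0],[0,0,0],[0,0,0],[0,0,0],[0,0,0]],"gripper":[0.8,0.8,0.8,0.8,0.8,0.8,0.8,0.8,0.5,0.4,0.4,0.4,0.4,0.4]}'; python3 st.py
```

```text
clock: 4.15
eef_pos: [0.4989, -0.1267, 0.046]
orientation: [1.414, 2.804, 0.001]
wrist_force: [-1.0, 0.6, 5.5]
grip_width: 0.62
grip_force: 63.4
t 4.15 p [ 0.4989 -0.1267  0.046 ] yaw_y 36.47 z [ 0.001  0.    -1.   ] F [-1.   0.6  5.5] w 0.62 gf 63.4 q [-0.2   0.51  0.45  2.05 -0.36  0.66  1.13]
to jar in tool mm [ 0.7 -0.6 -0. ]
```

```bash
python3 -m jog '{"dp":[[0,0,0],[0,0,0],[0,0,0],[0,0,0],[0,0,0],[0,0,0],[0,0,0],[0,0,0],[0,0,0],[0,0,0],[0,0,0],[0,0,0],[0,0,0],[0,0,0]],"twist":[[0,0,-4.75],[0,0,-4.75],[0,0,-4.75],[0,0,-4.75],[0,0,-4.75],[0,0,-4.75],[0,0,-4.75],[0,0,-4.75],[0,0,-4.75],[0,0,-4.75],[0,0,-4.75],[0,0,-4.75],[0,0,0],[0,0,0]],"gripper":[0.4,0.4,0.4,0.4,0.4,0.4,0.4,0.4,0.4,0.4,0.4,0.4,0.4,0.4]}'; python3 st.py top:t2 side:s2; python3 -m jog '{"dp":[[0,0,0],[0,0,0],[0,0,0],[0,0,0],[0,0,0]],"twist":[[0,0,0],[0,0,0],[0,0,0],[0,0,0],[0,0,0]],"gripper":[0.7,0.8,0.8,0.8,0.8]}'; python3 st.py wrist:w2
python3 - <<'E'
from h import *
im=[]
for f in("t2","s2"):
    c=dict(np.load(f+".npz"));x,y=proj(c,[.498,-.1265,.06])[0].astype(int)
    im.append(cv2.resize(c["pixels"][y-50:y+50,x-50:x+50,::-1],(400,400),interpolation=cv2.INTER_CUBIC))
cv2.imwrite("pics/z2.png",np.hstack(im))
E
```

```text
clock: 5.55
eef_pos: [0.4987, -0.1278, 0.046]
orientation: [-0.093, 3.139, -0.001]
wrist_force: [-2.2, -2.3, 5.8]
grip_width: 0.618
grip_force: 63.8
t 5.55 p [ 0.4987 -0.1278  0.046 ] yaw_y 93.39 z [ 0.001 -0.001 -1.   ] F [-2.2 -2.3  5.8] w 0.618 gf 63.8 q [ 0.01  0.47  0.19  2.04 -0.14  0.64  1.92]
to jar in tool mm [ 0.6  1.4 -0. ]
clock: 6.15
eef_pos: [0.4985, -0.1268, 0.0452]
orientation: [0.095, -3.14, -0.0]
wrist_force: [0.8, 0.4, -0.0]
grip_width: 0.8
grip_force: 0.0
t 6.15 p [ 0.4985 -0.1268  0.0452] yaw_y 93.46 z [-0.  0. -1.] F [ 0.8  0.4 -0. ] w 0.8 gf 0.0 q [ 0.01  0.48  0.18  2.04 -0.14  0.64  1.92]
to jar in tool mm [0.4 0.3 0. ]
```

View pics/z2.png

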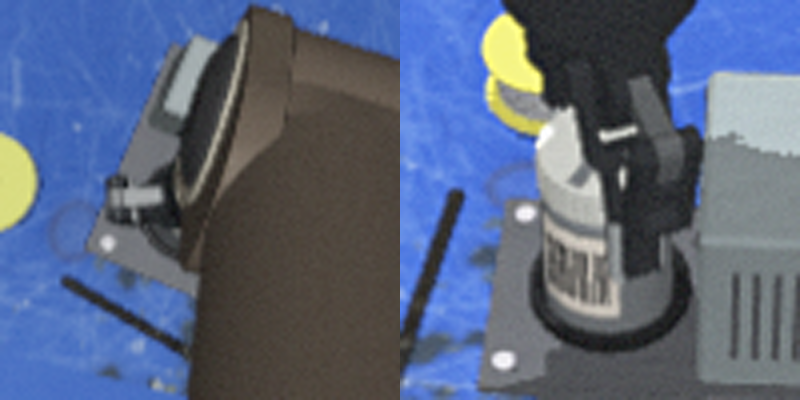

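The side view shows the label now turned into view at crop (580,275), about 57° round, with the jar still standing in the dish. I'll do the second grasp the same way.

```bash
python3 -m jog '{"dp":[[0,0,0],[0,0,0],[0,0,0],[0,0,0],[0,0,0],[0,0,0],[0,0,0],[0,0,0],[0,0,0],[0,0,0],[0,0,0],[0,0,0],[0,0,0],[0,0,0],[0,0,0],[0,0,0]],"twist":[[0,0,5.7],[0,0,5.7],[0,0,5.7],[0,0,5.7],[0,0,5.7],[0,0,5.7],[0,0,5.7],[0,0,5.7],[0,0,5.7],[0,0,5.7],[0,0,0],[0,0,0],[0,0,0],[0,0,0],[0,0,0],[0,0,0]],"gripper":[0.8,0.8,0.8,0.8,0.8,0.8,0.8,0.8,0.8,0.8,0.8,0.5,0.4,0.4,0.4,0.4]}'
python3 -m jog '{"dp":[[0,0,0],[0,0,0],[0,0,0],[0,0,0],[0,0,0],[0,0,0],[0,0,0],[0,0,0],[0,0,0],[0,0,0],[0,0,0],[0,0,0],[0,0,0],[0,0,0],[0,0,0],[0,0,0],[0,0,0],[0,0,0]],"twist":[[0,0,-4.75],[0,0,-4.75],[0,0,-4.75],[0,0,-4.75],[0,0,-4.75],[0,0,-4.75],[0,0,-4.75],[0,0,-4.75],[0,0,-4.75],[0,0,-4.75],[0,0,-4.75],[0,0,-4.75],[0,0,0],[0,0,0],[0,0,0],[0,0,0],[0,0,0],[0,0,0]],"gripper":[0.4,0.4,0.4,0.4,0.4,0.4,0.4,0.4,0.4,0.4,0.4,0.4,0.4,0.4,0.7,0.8,0.8,0.8]}'; python3 st.py wrist:w3
python3 - <<'E'
from h import *
im=[]
for f in("w2","w3"):
    c=dict(np.load(f+".npz"));x,y=proj(c,[.498,-.1265,.093])[0].astype(int);print(x,y)
    x0=max(0,min(x-100,360));y0=max(0,min(y-100,220))
    im.append(cv2.resize(c["pixels"][y0:y0+200,x0:x0+200,::-1],(400,400),interpolation=cv2.INTER_CUBIC));print(x0,y0)
cv2.imwrite("pics/z3.png",np.hstack(im))
E
```

```text
clock: 7.8
eef_pos: [0.4985, -0.1267, 0.0455]
orientation: [-1.414, -2.805, -0.001]
wrist_force: [-2.0, 1.2, 5.2]
grip_width: 0.618
grip_force: 62.4
clock: 9.6
eef_pos: [0.4982, -0.1268, 0.0451]
orientation: [0.094, -3.14, 0.0]
wrist_force: [-0.3, 0.3, -0.1]
grip_width: 0.8
grip_force: 0.0
t 9.6 p [ 0.4982 -0.1268  0.0451] yaw_y 93.44 z [-0.001 -0.    -1.   ] F [-0.3  0.3 -0.1] w 0.8 gf 0.0 q [ 0.01  0.48  0.18  2.04 -0.14  0.64  1.92]
to jar in tool mm [0.2 0.3 0. ]
287 338
187 220
287 339
187 220
```

View pics/z3.png

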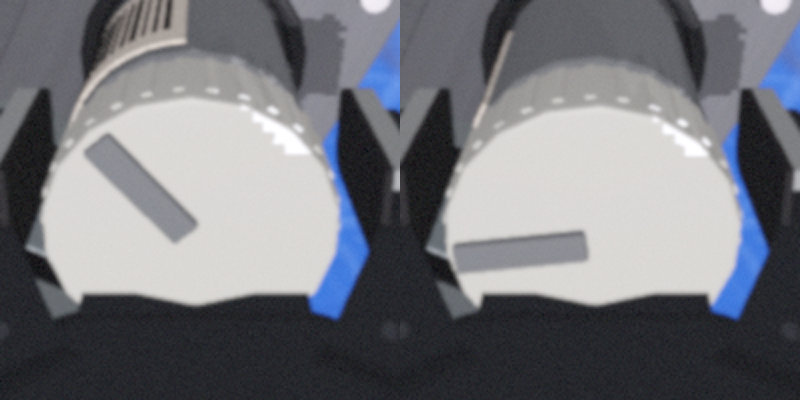

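The wrist view shows the ridge clearly. In w2 it runs from crop (186,233) to (97,144), and in w3 from (587,246) to (455,257). I'll turn those into yaw angles.

Run:
```python
from h import *
for f,P in(("w2",[(186,233),(97,144)]),("w3",[(187,246),(55,257)])):
    c=dict(np.load(f+".npz"));Q=onz(c,np.array(P)/2+[187,220],.095);v=Q[1]-Q[0];print(Q.round(4).tolist(),np.linalg.norm(v),np.degrees(np.arctan2(v[1],v[0])))
```

```text
[[0.4959, -0.1291, 0.095], [0.4794, -0.1446, 0.095]] 0.022650367806422034 -136.59881204699832
[[0.4982, -0.1288, 0.095], [0.5019, -0.1517, 0.095]] 0.023171624560398615 -80.77656996511102
```

```bash
python3 -m jog '{"dp":[[0,0,0],[0,0,0],[0,0,0],[0,0,0],[0,0,0],[0,0,0],[0,0,0],[0,0,0],[0,0,0],[0,0,0],[0,0,0],[0,0,0],[0,0,0],[0,0,0],[0,0,0],[0,0,0]],"twist":[[0,0,5.7],[0,0,5.7],[0,0,5.7],[0,0,5.7],[0,0,5.7],[0,0,5.7],[0,0,5.7],[0,0,5.7],[0,0,5.7],[0,0,5.7],[0,0,0],[0,0,0],[0,0,0],[0,0,0],[0,0,0],[0,0,0]],"gripper":[0.8,0.8,0.8,0.8,0.8,0.8,0.8,0.8,0.8,0.8,0.8,0.5,0.4,0.4,0.4,0.4]}'
python3 -m jog '{"dp":[[0,0,0],[0,0,0],[0,0,0],[0,0,0],[0,0,0],[0,0,0],[0,0,0],[0,0,0],[0,0,0],[0,0,0],[0,0,0],[0,0,0],[0,0,0],[0,0,0],[0,0,0],[0,0,0],[0,0,0],[0,0,0]],"twist":[[0,0,-4.9],[0,0,-4.9],[0,0,-4.9],[0,0,-4.9],[0,0,-4.9],[0,0,-4.9],[0,0,-4.9],[0,0,-4.9],[0,0,-4.9],[0,0,-4.9],[0,0,-4.9],[0,0,-4.9],[0,0,0],[0,0,0],[0,0,0.2],[0,0,0],[0,0,0],[0,0,0]],"gripper":[0.4,0.4,0.4,0.4,0.4,0.4,0.4,0.4,0.4,0.4,0.4,0.4,0.4,0.4,0.7,0.8,0.8,0.8]}'
python3 -m jog '{"dp":[[0,0,0],[0,0,30],[0,0,0]],"twist":[[0,0,5],[0,0,5],[0,0,5]],"gripper":[0.8,0.8,0.8]}' >/dev/null --help 2>/dev/null; python3 st.py
```

```text
clock: 11.25
eef_pos: [0.4986, -0.1267, 0.0456]
orientation: [1.413, 2.806, 0.001]
wrist_force: [-0.9, 1.5, 5.7]
grip_width: 0.618
grip_force: 62.3
clock: 13.05
eef_pos: [0.4985, -0.1265, 0.0451]
orientation: [0.139, -3.138, -0.0]
wrist_force: [0.3, -0.4, -1.4]
grip_width: 0.801
grip_force: 0.0
t 13.05 p [ 0.4985 -0.1265  0.0451] yaw_y 95.06 z [-0.  0. -1.] F [ 0.3 -0.4 -1.4] w 0.801 gf 0.0 q [ 0.02  0.48  0.17  2.04 -0.13  0.64  1.94]
to jar in tool mm [0.5 0.  0. ]
```

The third jog call there was a mistake. The clock and pose show it did not run. Next I'll raise the tool straight up and check the ridge angle.

```bash
python3 -m jog '{"dp":[[0,0,-20],[0,0,-30],[0,0,-30],[0,0,-30],[0,0,-30],[0,0,0],[0,0,0]],"twist":[[0,0,0],[0,0,0],[0,0,0],[0,0,0],[0,0,0],[0,0,0],[0,0,0]],"gripper":[0.8,0.8,0.8,0.8,0.8,0.8,0.8]}'; python3 st.py wrist:w4
python3 - <<'E'
from h import *
c=dict(np.load("w4.npz"));x,y=proj(c,[.498,-.1265,.093])[0].astype(int)
x0=max(0,min(x-100,360));y0=max(0,min(y-100,220));print(x0,y0)
cv2.imwrite("pics/z4.png",cv2.resize(c["pixels"][y0:y0+200,x0:x0+200,::-1],(600,600),interpolation=cv2.INTER_CUBIC))
E
```

```text
clock: 13.75
eef_pos: [0.4988, -0.1266, 0.1857]
orientation: [-0.139, 3.137, 0.0]
wrist_force: [0.1, -0.5, -0.2]
grip_width: 0.802
grip_force: 0.0
t 13.75 p [ 0.4988 -0.1266  0.1857] yaw_y 95.07 z [ 0.001  0.    -1.   ] F [ 0.1 -0.5 -0.2] w 0.802 gf 0.0 q [-0.03  0.27  0.22  1.93 -0.07  0.95  1.89]
to jar in tool mm [ 0.8  0.2 -0. ]
185 117
```

View pics/z4.png

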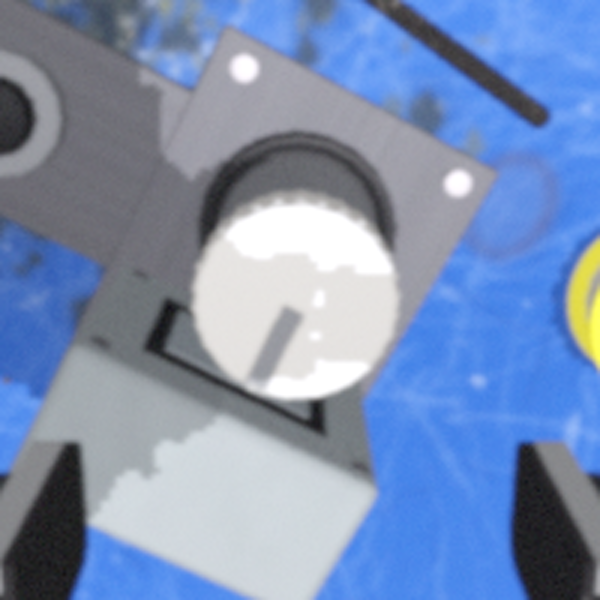

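The wrist view shows the ridge running from crop (293,313) to (258,380), towards the window. The screws are at (245,68) and (458,183), and the head's top edge runs from (80,345) to (375,490).

Run:
```python
from h import *
c=dict(np.load("w4.npz"))
f=lambda P,z:onz(c,(np.array(P)-1)/3+[185,117],z)
a=lambda Q:np.degrees(np.arctan2(*(Q[1]-Q[0])[[1,0]]))
S=f([(245,68),(458,183)],.007)
print("ridge",a(f([(293,313),(258,380)],.095)),"screws-90",a(S)-90,S.mean(0),"head-90",a(f([(80,345),(375,490)],.092))-90,"lid",f([(296,296)],.093))
k=f([(5,117)],.0255);print("key",k)
from plant import arm
from scipy.spatial.transform import Rotation as R
o=arm.get_obs();M=R.from_rotvec(o["orientation"]).as_matrix();print((M.T@(np.array([.4683,-.2275,.1257])-o["eef_pos"])*1000).round(1))
```

```text
ridge -21.383299137130756 screws-90 -22.895510438480997 [ 0.46226227 -0.11214342  0.007     ] head-90 -23.401030039465084 lid [[ 0.49667815 -0.12824501  0.093     ]]
key [[ 0.466783   -0.22330829  0.0255    ]]
[ 38.7 -97.9  59.2]
```

The label is within about 2° of square. I'll move over the key, square the gripper with the reader, shut the fingers and descend to about 10 mm above the key.

```bash
python3 -m jog '{"dp":[[12.9,-32.6,0],[12.9,-32.6,0],[12.9,-32.6,0],[0,0,0],[0,0,0],[0,0,0],[0,0,0],[0,0,30],[0,0,30],[0,0,30],[0,0,30],[0,0,20],[0,0,10],[0,0,0],[0,0,0]],"twist":[[0,0,0],[0,0,0],[0,0,0],[0,0,7],[0,0,7],[0,0,7],[0,0,7],[0,0,0],[0,0,0],[0,0,0],[0,0,0],[0,0,0],[0,0,0],[0,0,0],[0,0,0]],"gripper":[0.8,0.4,0,0,0,0,0,0,0,0,0,0,0,0,0]}'; python3 st.py side:s5
python3 - <<'E'
from h import *
c=dict(np.load("s5.npz"));x,y=proj(c,[.48,-.18,.04])[0].astype(int)
cv2.imwrite("pics/z5.png",cv2.resize(c["pixels"][y-70:y+70,x-70:x+70,::-1],(560,560),interpolation=cv2.INTER_CUBIC))
E
```

```text
clock: 15.3
eef_pos: [0.4686, -0.2278, 0.0354]
orientation: [-0.625, -3.079, 0.0]
wrist_force: [0.1, 0.2, 0.3]
grip_width: -0.001
grip_force: 0.0
t 15.3 p [ 0.4686 -0.2278  0.0354] yaw_y 67.05 z [-0. -0. -1.] F [0.1 0.2 0.3] w -0.001 gf 0.0 q [ 0.13  0.51  0.29  2.04 -0.24  0.63  1.75]
to jar in tool mm [ 12.4 104.8  -0. ]
```

View pics/z5.png

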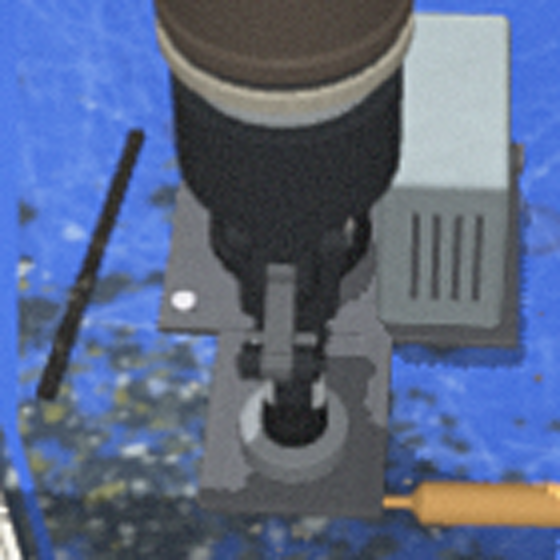

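The shut fingers stand centred over the key, at about crop (295,415). I'll press slowly and watch the force.

```bash
python3 -m jog '{"dp":[[0,0,4],[0,0,3],[0,0,2],[0,0,2],[0,0,1],[0,0,0]],"twist":[[0,0,0],[0,0,0],[0,0,0],[0,0,0],[0,0,0],[0,0,0]],"gripper":[0,0,0,0,0,0]}'; python3 st.py
```

```text
clock: 15.95
eef_pos: [0.469, -0.2277, 0.0235]
orientation: [0.625, 3.078, 0.0]
wrist_force: [0.7, 0.4, 4.5]
grip_width: -0.001
grip_force: 2.0
t 15.95 p [ 0.469  -0.2277  0.0235] yaw_y 67.06 z [ 0.001 -0.    -1.   ] F [0.7 0.4 4.5] w -0.001 gf 2.0 q [ 0.14  0.53  0.28  2.04 -0.25  0.6   1.76]
to jar in tool mm [ 12.7 104.5   0. ]
```

```bash
python3 -m jog '{"dp":[[0,0,1.5],[0,0,1],[0,0,0.5],[0,0,0]],"twist":[[0,0,0],[0,0,0],[0,0,0],[0,0,0]],"gripper":[0,0,0,0]}'
```

```text
clock: 16.35
eef_pos: [0.4691, -0.2277, 0.0218]
orientation: [0.625, 3.078, 0.001]
wrist_force: [-3.3, 2.5, 22.3]
grip_width: -0.004
grip_force: 11.1
```

The force rose to 22 N with the travel stopped, so the key is on its stop. I'll retract and check the scene.

```bash
python3 -m jog '{"dp":[[0,0,-5],[0,0,-15],[0,0,-30],[0,0,-40],[0,0,-40],[0,0,-30],[0,0,0],[0,0,0],[0,0,0]],"twist":[[0,0,0],[0,0,0],[0,0,0],[0,0,0],[0,0,0],[0,0,0],[0,0,0],[0,0,0],[0,0,0]],"gripper":[0,0,0,0,0,0,0,0,0]}'; python3 st.py wrist:w6
python3 - <<'E'
import cv2;cv2.imwrite("pics/w6b.png",cv2.imread("pics/w6.png"))
E
```

```text
clock: 17.25
eef_pos: [0.4676, -0.2272, 0.1789]
orientation: [-0.624, -3.076, -0.0]
wrist_force: [-0.0, -1.1, -0.3]
grip_width: -0.004
grip_force: 0.0
t 17.25 p [ 0.4676 -0.2272  0.1789] yaw_y 67.07 z [-0.002  0.001 -1.   ] F [-0.  -1.1 -0.3] w -0.004 gf 0.0 q [ 0.06  0.3   0.37  1.93 -0.13  0.94  1.66]
to jar in tool mm [ 11.2 104.6   0. ]
```

View pics/w6.png

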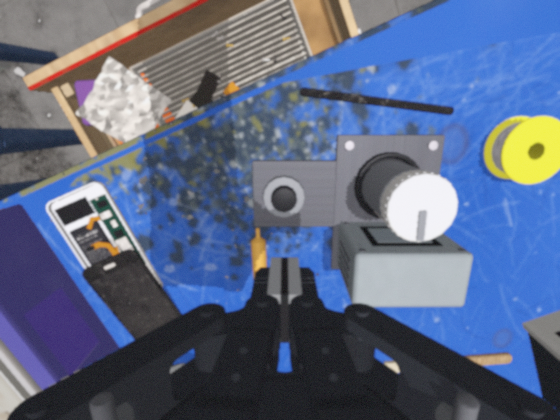

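The picture shows the ridge at (421,225) pointing square to the head, the key up at (284,199), the jar upright and the bystanders in place. I'm handing the job in.

```bash
python3 -c "
from plant import arm
print(arm.job_done())"
```

```text
the job is handed in; nothing more can be done
None
```

I turned the jar in three grasps until its label faced the window (about 2° off by the camera), let go, pressed the key onto its stop and let it up, and handed the job in at about 17 s; the hand-in returned no verdict.

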